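Set up the sloped carving desk and load the block

TASK

On the sloped carving desk, slide the grey side stop along the ledge until its black pointer is on the red mark (not the blue one), then fold its orange clamp lever fully down to lock it there. Then lay the leaf-pattern printing block on the slope, picture up and long way up the slope, with its lower short end resting on the ledge and its right long side (seen from the robot) against the stop; set it down without dropping it, and leave the other things on the table alone.

Things in the scene. Friction and masses are not known exactly. Their poses are not given: they have to be found in the camera images.
- block: wooden printing block with a tan top carved with a dark leaf outline, 130 x 60 x 22 mm, 0.1 to 0.25 kg, lying loose on the table picture up. Origin: centre of its underside; x along the 130 mm length, z up out of the picture. Either short end may be the lower one
- slope: plywood board of the fixed desk, 250 mm wide, 200 mm long, rising 25 degrees away from the robot. Origin: middle of its foot, on its surface, at the ledge wall, 34 mm above the table; x up the slope, y left along the ledge, z out of the board. The aluminium ledge covers x -40 to 0 mm and stands 14 mm out of the board, its wall square to it
- stop (a joint): place of the grey stop on the ledge, m, -0.10 to 0.10: y of its middle in the slope's frame. It slides at about 8 N, by its lever's sides or its flank; locked too, so do not push it hard then. 30 mm wide (y): a saddle on the ledge (x -22 to 0, z 14 to 32 mm) and a jaw over the board (x 0 to 35, z 2 to 26 mm), in the slope's frame
- stop_pointer (a point): tip of the black pointer on the middle of the stop, axes as the slope's; it must come to the red mark along y
- stop_face (a point): middle of the jaw's left (+y) face, the face that the block lies against; axes as the slope's, 17 mm up the slope from the ledge wall
- lever (a joint): angle of the orange clamp lever: 0 = square out of the board (open), 1.5 = folded down up the slope over the jaw (locked, end stop). Starts at 0 to 0.25. About 2 N at its tip moves it and it stays where left
- lever_hinge (a point): the lever's hinge, axis along the ledge (y of the slope), 38 mm out of the board plane and 11 mm down the slope from the ledge wall
- lever_tip (a point): free end of the lever, 48 mm from the hinge; the lever is 14 mm wide along the ledge and 8 mm thick
- mark_red: red stripe painted on the ledge, 8 mm wide, 17 mm long; origin at its middle, y along the ledge
- mark_blue: blue stripe like the red one, a different setting, not wanted now; the two may be in either order
- bottle: white ink bottle, 60 mm wide, 130 mm tall, orange cap, standing; bystander; origin at the centre of its underside
- gouge_tray: grey tray 170 x 110 x 22 mm with four wooden-handled gouges; bystander; origin at the centre of its underside
- spare_block: cork-brown spare block 150 x 110 x 18 mm with tracing paper on top; bystander; origin at the centre of its underside
- brayer: ink roller, 175 mm long, black rubber roll 90 mm wide, dark wooden handle; bystander; origin at the centre of its underside

How it is judged:
On the way, in this order (a step that is already met when the one before it is completed fails the run):
1. the stop's pointer is at the red mark, within 5 mm, with the lever still open (below 0.8 rad) (y of stop_pointer in the frame of mark_red between -0.005 and 0.005 m and value of joint lever below 0.8 rad), for 0.2 s.
2. the lever is folded down (above 1.35 rad) with the stop still within 5 mm of the red mark (y of stop_pointer in the frame of mark_red between -0.005 and 0.005 m and value of joint lever above 1.35 rad), for 0.2 s.
3. the block lies on the slope, end on the ledge, side against the stop (z of block in the frame of slope between -0.004 and 0.004 m and x of block in the frame of slope between 0.058 and 0.071 m and y of block in the frame of stop_face between 0.025 and 0.036 m and angle between the x axis of block and the x axis of slope, either way round below 0.1 rad and angle between the z axis of block and the z axis of slope, either way round below 0.07 rad and angle between block's own z axis and vertical below 0.8 rad), for 0.2 s.
At the end, for the whole second after the job is handed in: Pointer within 5 mm of the red mark, lever above 1.35 rad. Block at rest, picture up, flat on the slope (4 mm, 0.07 rad), length up the slope (0.1 rad), centre 58 to 71 mm up from the ledge wall (65 = touching) and 25 to 36 mm left of the jaw face (30 = touching) (all of step 2 and all of step 3 and linear speed of block below 0.02 m/s).
It fails at once if the block falls or is thrown: faster than 0.45 m/s with no finger touching it (linear speed of block above 0.45 m/s and contact force between the fingers and block below 0.05 N).
It fails at once if the bottle is moved by more than 30 mm (distance of bottle from where it was at the start of the episode above 0.03 m).
It fails at once if the gouge tray is moved by more than 30 mm (distance of gouge_tray from where it was at the start of the episode above 0.03 m).
It fails at once if the spare block is moved by more than 30 mm (distance of spare_block from where it was at the start of the episode above 0.03 m).
It fails at once if the brayer is moved by more than 30 mm (distance of brayer from where it was at the start of the episode above 0.03 m).
It also fails if it takes over 69 s, if anything falls off the work surface, if the arm or the gripper's body presses on something with over 40 N, if the wrist force passes 120 N, or if a joint passes its speed limit or range.

ROBOT

A 7-joint arm with a two-finger parallel gripper is mounted at the origin on the work surface. World frame = base frame: x ahead of the robot, y to its left, z up, the work surface at z = 0. Lengths are in m, angles in rad, forces in N, time in s.
With the tool pointing down it reaches from about 0.4 to 0.85 m from the base axis. Payload 10.4 kg.
Tool frame: the origin (TCP) lies midway between the tips of the shut fingers; the grasp point (between the pads) lies 19 mm behind it; z points along the fingers, x is the direction in which the jaws open and shut, and the axes are right-handed (so a half turn about z gives the same grasp; the last joint's range is limited). The gripper opens to 87 mm and grips with 3 to 60 N. Pads are 19 mm wide; open, the fingers measure 117 mm over their backs; the gripper's body (75 mm by 190 mm) begins 51 mm behind the grasp point.
Start: joints at [1.102, 0.332, -0.065, 1.46, 0.022, 1.35, -0.088], TCP at [0.27, -0.564, 0.223] pointing down, gripper open.
Joint ranges: [-2.6, 2.6], [-0.5, 2.12], [-1.47, 1.34], [0.16, 2.42], [-1.27, 4.41], [0.06, 2.06], [-2.6, 2.6]. Speed limits (rad/s): [2.22, 2.22, 2.79, 2.79, 3.14, 3.14, 3.14].

INTERFACE

Orientations are given as a unit quaternion [x, y, z, w].
In Python, from bench import r gives the robot as it stands. The module is installed in compiled form; this text tells all that it offers.
- The arm moves only by the tool play_rows, never from a script. Its argument "commands" is a list of rows, each a list of 7 numbers: the shift along the world's x, y, z in cm, then the turn, a rotation vector about the world's x, y, z in rad, then the finger opening in cm, from 0 to 8.7. A call has 1 to 20 rows; each row shifts and turns the commanded pose from where the row before left it; what a row does not reach is not made up. A row lasts 1/8 s, in which the tool goes at most 62.5 mm and 10.7 degrees, less where a joint would pass 70% of its speed; a pose out of reach is approached as far as the arm can. A call is refused whole if a number of a shift passes 6.25 or a number of a turn 0.188, either way. A call with a gripper value outside its range is refused whole. The fingers move at their own pace and stop on an object; "grip_force" is the grip in N (left out, the last holds). Time passes only in rows, so rows that do not move let the fingers close. It gives the time, the measured TCP pose, the force and the opening at its end, in the units of the state.
- r.read_state(): the state, without advancing time (a new reading comes with each control period).
- r.camera(name): name is "side" or "top"; returns a dict with "img" (384x512x3 uint8, red, green, blue), "K" (3x3 intrinsics, pixels), "camera_from_world" (4x4, takes a point from world to camera coordinates). Camera axes: x right, y down, z forward; pixel columns grow to the right and rows downward; lengths in m; the calibration is good to about 2 mm. A picture is of the moment at which its call begins. There is no depth.
- r.close_job(): hands the job in, once; it reports no verdict.
The state is a dict: "time": time; "joint_positions": joint angles; "joint_vel": joint speeds; "joint_torque": joint torques, N m; "ee_pos": TCP position; "eef_rot": TCP orientation; "ft_force": force on the tool from outside, world axes, zero at the start; "torque": the same for the moment, N m; "width": finger opening in m.
Only numpy, scipy, OpenCV 4.12 (cv2) and the standard library are available. Lean on these libraries where they do the work, as an engineer would, in place of code of your own. Each camera call takes 0.05 s, during which the arm holds its last target. There are 200 camera calls.

## Working session

There is one attempt and no reset: what is moved stays moved. The work goes in short steps, Python scripts to look and compute and a tool call to move; the robot and the scene stay as the last step left them, time stands still between calls to the robot, and variables do not carry over. Pictures are saved under pics/ and viewed, about 8 in all and at most 12, crops included, and the job is handed in when it is done.

Besides the shell and the picture viewer there is one more tool, called after "Emit:" as name(argument=value, ...) on one line, values as JSON. play_rows: Moves the arm, as the interface text tells. Its arguments: {"type":"object","properties":{"commands":{"type":"array","items":{"type":"array","items":{"type":"number"}}},"grip_force":{"type":"number"}},"required":["commands"]}

```bash
mkdir -p pics
cat > h.py <<'E'
import numpy as np, cv2
from bench import r
def snap(n,f):
    c=r.camera(n); cv2.imwrite(f'pics/{f}.png',c['img'][:,:,::-1]); np.savez(f'pics/{f}.npz',**c); return c
def ray(c,u,v):
    T=np.array(c['camera_from_world']); R,t=T[:3,:3],T[:3,3]
    return -R.T@t, R.T@np.linalg.inv(c['K'])@np.array([u,v,1.])
def onz(c,u,v,z):
    o,d=ray(c,u,v); return o+d*(z-o[2])/d[2]
def onplane(c,u,v,p,n):
    o,d=ray(c,u,v); return o+d*(np.dot(n,p-o)/np.dot(n,d))
def proj(c,P):
    T=np.array(c['camera_from_world']); q=T[:3,:3]@np.asarray(P)+T[:3,3]; q=np.array(c['K'])@q; return q[:2]/q[2]
E
python3 - <<'E'
from h import *
for n in('top','side'):
    c=snap(n,n+'0'); o,_=ray(c,0,0); print(n,o,ray(c,256,192)[1])
print(r.read_state())
E
```

```text
top [ 0.29369151 -0.03961503  1.41689231] [ 0.17191679 -0.0034041  -0.98517811]
side [0.30209296 0.87503898 0.77699182] [ 0.20519119 -0.79113946 -0.57632744]
{'time': 0.1, 'joint_positions': array([ 1.10238994,  0.33278323, -0.06469417,  1.46082534,  0.02157484,
        1.34991421, -0.08848414]), 'joint_vel': array([ 2.08882451e-04, -2.12061901e-03,  4.65888237e-04, -2.28883547e-03,
       -1.44981115e-04,  9.45001613e-05,  2.14358315e-04]), 'joint_torque': array([ 1.89065766e-03, -6.24540496e+01,  2.50007689e-02, -3.90719104e+01,
       -6.13187137e-02,  3.64770752e-02, -2.39517914e-05]), 'ee_pos': array([ 0.26934718, -0.56360907,  0.22186465]), 'eef_rot': array([ 8.45933250e-01, -5.33288435e-01, -5.31487664e-04, -3.15390824e-04]), 'ft_force': array([0.79560364, 0.28626326, 0.19728794]), 'torque': array([ 0.01760857,  0.02091568, -0.05086326]), 'width': 0.08714129900735383}
```

View pics/top0.png

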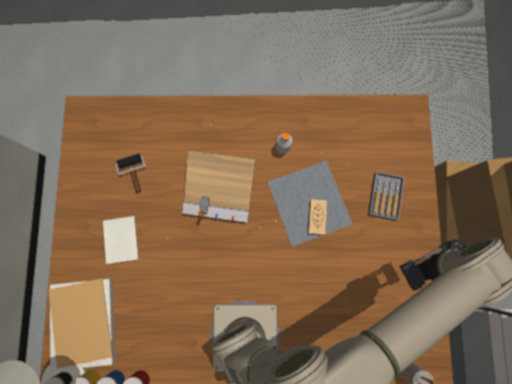

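View pics/side0.png

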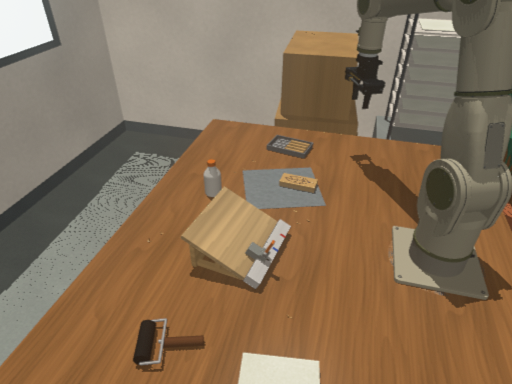

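The top view shows the slope at about (185-255, 152-222), with the stop at (203,203). The block is on the grey mat at (318,217), with the bottle at (284,143), tray at (386,196) and brayer at (131,170). I'll zoom in for details.

Run:
```python
import cv2,numpy as np
a=cv2.imread('pics/top0.png');b=cv2.imread('pics/side0.png')
A=cv2.resize(a[145:230,178:258],None,fx=5,fy=5,interpolation=cv2.INTER_CUBIC)
B=cv2.resize(b[185:290,180:300],None,fx=4,fy=4,interpolation=cv2.INTER_CUBIC)
C=cv2.resize(a[190:245,295:340],None,fx=3,fy=3,interpolation=cv2.INTER_CUBIC)
o=np.zeros((600,800,3),np.uint8);o[:425,:400]=A;o[:420,400:][:, :400]=B[:,:400] if B.shape[1]>400 else B
o[430:430+165,:135]=C
cv2.imwrite('pics/z1.png',o)
# far right of B
o[430:600,150:400]=cv2.resize(b[170:195,275:320],(250,170),interpolation=cv2.INTER_CUBIC)
o[425:600,405:800]=cv2.resize(b[215:265,240:295],None,fx=3.5,fy=3.5)[:175,:395] if 0 else 0
D=cv2.resize(b[225:275,245:295],(175,175),interpolation=cv2.INTER_CUBIC);o[425:600,405:580]=D
cv2.imwrite('pics/z1.png',o)
```

```text
(no output)
```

View pics/z1.png

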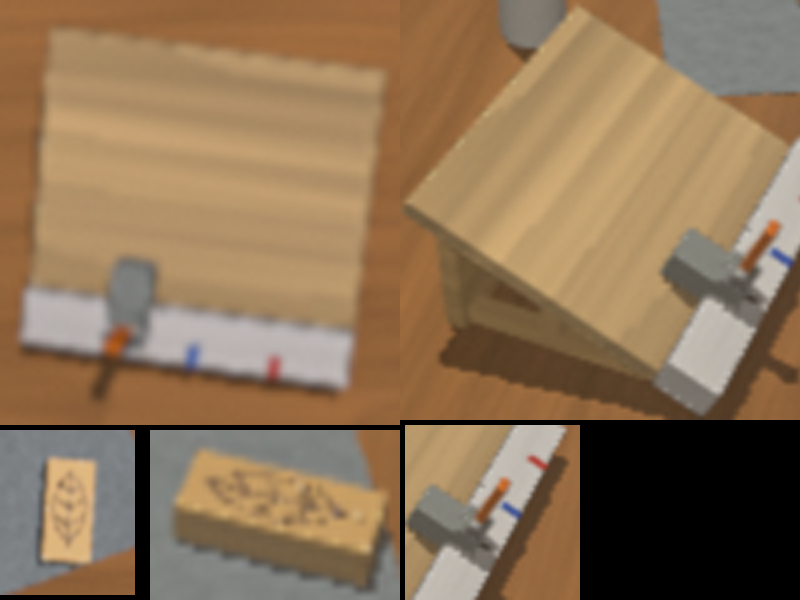

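```bash
cat >> h.py <<'E'
def ld(f): return dict(np.load(f'pics/{f}.npz'))
def slopeT(x,y,yaw):
    c,s=np.cos(yaw),np.sin(yaw);a=np.radians(25);C,S=np.cos(a),np.sin(a)
    T=np.eye(4);T[:3,:3]=np.array([[c,-s,0],[s,c,0],[0,0,1]])@np.array([[C,0,-S],[0,1,0],[S,0,C]]);T[:3,3]=[x,y,.034];return T
def cen(c,kind,box):
    u0,u1,v0,v1=box;I=c['img'][v0:v1,u0:u1].astype(float);R,G,B=I[...,0],I[...,1],I[...,2]
    w={'red':np.clip(R-np.maximum(G,B)*1.0-60,0,None)*(np.abs(G-B)<45),'blue':np.clip(B-R-25,0,None),'orange':np.clip(R-B-75,0,None)*(G-B>15)}[kind]
    v,u=np.mgrid[v0:v1,u0:u1];return (u*w).sum()/w.sum(),(v*w).sum()/w.sum(),w.sum()
E
python3 - <<'E'
from h import *
from scipy.optimize import least_squares
t,s=ld('top0'),ld('side0')
f=lambda U,V:((U+.5)/5-.5+178,(V+.5)/5-.5+145)
g=lambda U,V:((U-400+.5)/4-.5+180,(V+.5)/4-.5+185)
ob=[(t,f(52,30),(.2,.125,0)),(t,f(385,70),(.2,-.125,0)),(t,f(20,347),(-.04,.125,.014)),(t,f(348,388),(-.04,-.125,.014)),(t,f(27,290),(0,.125,.014)),(t,f(355,330),(0,-.125,.014)),
(s,g(405,205),(.2,.125,0)),(s,g(580,8),(.2,-.125,0))]
def res(p):
    T=slopeT(*p[:3]);return np.ravel([proj(c,(T@[*P,1])[:3])-np.array(o) for c,o,P in ob])
q=least_squares(res,[.65,.05,-.1],loss='soft_l1');print(q.x,np.round(res(q.x).reshape(-1,2),1))
T=slopeT(*q.x);np.save('T.npy',T);Ti=np.linalg.inv(T)
def m(c,u,v,h):
    P=onplane(c,u,v,(T@[0,0,h,1])[:3],T[:3,2]);return np.round((Ti@[*P,1])[:3]*1000,1)
for n,c,bx in(('t',t,(180,250,195,226)),('s',s,(240,300,215,285))):
    for k in('red','blue'):
        x=cen(c,k,bx);print(n,k,np.round(x,1),m(c,x[0],x[1],.014))
print('jaw',m(t,*f(115,258),.026),m(t,*f(155,260),.026),'tip',m(t,*f(120,328),.084),'side tip',m(s,*g(775,227),.084))
c=[onz(t,295+(U+.5)/3-.5,190+(V-430+.5)/3-.5,.022) for U,V in((47,458),(96,461),(92,564),(42,560))]
print(np.round(c,3))
# mask for block: tan area
I=t['img'][190:245,295:340].astype(float);M=((I[...,0]-I[...,2]>70)&(I[...,0]>170)).astype(np.uint8)
v,u=np.nonzero(M);print(M.sum(),cv2.minAreaRect(np.c_[u+295,v+190].astype(np.float32)))
R=cv2.minAreaRect(np.c_[u+295,v+190].astype(np.float32));b=[onz(t,*p,.022) for p in cv2.boxPoints(R)];print(np.round(b,4),np.mean(b,0))
E
```

```text
[ 0.47952299  0.10884388 -0.12883671] [[-0.8  0. ]
 [-0.2  0.4]
 [ 0.5 -0.8]
 [-0.3 -0.6]
 [-0.2  0.6]
 [-0.5  1. ]
 [ 0.6 -1.3]
 [-0.9 -1.5]]
t red [226.  217.2  92. ] [-33.3 -44.   14. ]
t blue [216.  215.8 223. ] [-33.   -5.4  14. ]
s red [281.6 235.9 262. ] [-31.9 -62.8  14. ]
s blue [274.9 248.8 415. ] [-32.3  -4.   14. ]
jaw [40.3 57.3 26. ] [42.7 27.3 26. ] tip [ 6.2 39.4 84. ] side tip [-10.9  43.5  84. ]
[[ 0.509 -0.254  0.022]
 [ 0.506 -0.317  0.022]
 [ 0.374 -0.307  0.022]
 [ 0.379 -0.244  0.022]]
490 ((317.2523193359375, 216.45846557617188), (15.198784828186035, 33.06013107299805), 3.1798300743103027)
[[ 0.3805 -0.2447  0.022 ]
 [ 0.5074 -0.255   0.022 ]
 [ 0.5041 -0.3134  0.022 ]
 [ 0.3773 -0.3022  0.022 ]] [ 0.44233448 -0.27881894  0.022     ]
```

```bash
cat > m.py <<'E'
from h import *
T=np.load('T.npy');Ti=np.linalg.inv(T)
def m(c,u,v,h):
    P=onplane(c,u,v,(T@[0,0,h,1])[:3],T[:3,2]);return np.round((Ti@[*P,1])[:3]*1000,1)
W=lambda *p:np.round((T@[*p,1])[:3],4)
E
python3 - <<'E'
from m import *
t,s=ld('top0'),ld('side0')
f=lambda U,V:((U+.5)/5-.5+178,(V+.5)/5-.5+145)
print('vis red',m(t,*f(274,367),.014),'vis blue',m(t,*f(193,356),.014))
for n,c,bx in(('t',t,(215,240,210,225)),('s',s,(276,290,228,243))):
    I=c['img'][bx[2]:bx[3],bx[0]:bx[1]].astype(float);w=np.clip(I[...,0]-I[...,1]-40,0,None)*(I[...,1]-I[...,2]<20)
    v,u=np.mgrid[bx[2]:bx[3],bx[0]:bx[1]];print(n,w.sum(),(u*w).sum()/w.sum(),(v*w).sum()/w.sum(),m(c,(u*w).sum()/w.sum(),(v*w).sum()/w.sum(),.014))
for th in(0,.25):
  for l in(.03,.048): print(th,l,W(-.011+l*np.sin(th),.042,.038+l*np.cos(th)))
print('bottle',onz(t,285,152,0.0),onz(t,286,137,.13),'tray',onz(t,386,197,.02))
print('slope y axis',T[:3,1],'x',T[:3,0],'z',T[:3,2])
for P in((.03,.042,.026),(-.011,.042,.08)):print(proj(t,W(*P)),proj(s,W(*P)))
E
```

```text
vis red [-33.3 -68.5  14. ] vis blue [-32.9  -6.2  14. ]
t 232.0 232.31896551724137 218.32327586206895 [-34.6 -68.4  14. ]
s 481.0 282.5925155925156 235.31392931392932 [-33.9 -67.2  14. ]
0 0.03 [0.4465 0.1555 0.091 ]
0 0.048 [0.439  0.1564 0.1073]
0.25 0.03 [0.4536 0.1546 0.0933]
0.25 0.048 [0.4503 0.155  0.111 ]
bottle [ 0.70376497 -0.16109346  0.        ] [ 0.72310147 -0.15446417  0.13      ] tray [ 0.51740971 -0.54655685  0.02      ]
slope y axis [0.12848059 0.99171202 0.        ] x [ 0.89879633 -0.11644296  0.42261826] z [-0.41911561  0.05429824  0.90630779]
[204.43226014 199.34721381] [251.86436559 244.66810379]
[200.74816667 214.25416299] [272.95242235 241.8558381 ]
```

Emit:
play_rows(commands=[[4,3,0,0,0,-0.041,4.5],[4,5,0,0,0,-0.041,4.5],[4,5,0,0,0,-0.041,4.5],[3,5,0,0,0,-0.041,4.5],[2,5,0,0,0,-0.041,4.5],[1,6,0,0,0,-0.041,4.5],[0,6,0,0,0,-0.041,4.5],[0,6,0,0,0,-0.041,4.5],[0,6,0,0,0,-0.041,4.5],[0,6,0,0,0,-0.041,4.5],[0,6,0,0,0,-0.041,4.5],[0,6,0,0,0,-0.041,4.5],[0,5,0,0,0,-0.041,4.5],[0,2,0,0,0,-0.041,4.5],[0,0,0,0,0,0,4.5]])

```text
time: 1.98
ee_pos: [0.4471, 0.1549, 0.2223]
eef_rot: [-0.662, 0.75, 0.0, -0.0]
ft_force: [0.3, -0.2, -0.2]
width: 0.0448
```

Emit:
play_rows(commands=[[0,0,-4,0,0,0,4.5],[0,0,-4,0,0,0,4.5],[0.2,0,-3,0,0,0,4.5],[0,0,-2.5,0,0,0,4.5],[0,0,0,0,0,0,4.5],[0,0,0,0,0,0,1],[0,0,0,0,0,0,1],[0,0,0,0,0,0,1],[0,0,0,0,0,0,1]], grip_force=8)

```text
time: 3.1
ee_pos: [0.4504, 0.1557, 0.0885]
eef_rot: [-0.661, 0.751, 0.0, 0.002]
ft_force: [1.9, 8.0, -1.2]
width: 0.0145
```

Run:
```python
from m import *
s=r.read_state();p=s['ee_pos'];print(p,s['ft_force'],s['width'],'slope',Ti@[*p,1])
```

```text
[0.4503951  0.15574251 0.08850028] [ 1.89804797  8.04469364 -1.20986758] 0.01449034705328939 slope [-0.00860824  0.04276757  0.06414849  1.        ]
```

Emit:
play_rows(commands=[[-0.18,-1.37,0,0,0,0,1],[-0.18,-1.37,0,0,0,0,1],[-0.18,-1.37,0,0,0,0,1],[-0.18,-1.37,0,0,0,0,1],[-0.18,-1.37,0,0,0,0,1],[-0.18,-1.37,0,0,0,0,1],[-0.18,-1.37,0,0,0,0,1],[-0.18,-1.37,0,0,0,0,1],[0,0,0,0,0,0,1],[0,0,0,0,0,0,1],[0,0,0,0,0,0,1]])

```text
time: 4.47
ee_pos: [0.435, 0.0445, 0.0883]
eef_rot: [-0.661, 0.751, 0.0, -0.0]
ft_force: [-5.3, 1.5, 8.9]
width: 0.014
```

Run:
```python
from m import *
s=r.read_state();p=s['ee_pos'];print(p,s['ft_force'],s['width'],'slope',Ti@[*p,1])
b=snap('side','s1')['img'];a=snap('top','t1')['img']
o=np.zeros((600,800,3),np.uint8)
o[:480,:400]=cv2.resize(a[180:228,210:250],(400,480),interpolation=cv2.INTER_CUBIC)
o[:480,400:]=cv2.resize(b[215:263,260:300],(400,480),interpolation=cv2.INTER_CUBIC)
cv2.imwrite('pics/z2.png',o[:,:,::-1])
```

```text
[0.43499741 0.04448955 0.08834572] [-5.30368251  1.51504801  8.8634097 ] 0.013984066603111812 slope [-0.00955832 -0.06954163  0.06442099  1.        ]
```

View pics/z2.png

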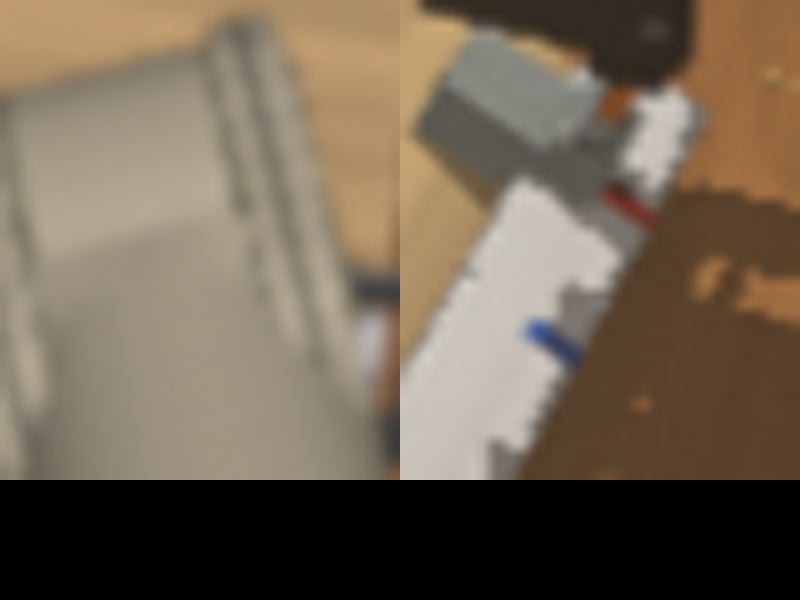

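Run:
```python
from m import *
s=ld('s1')
g=lambda U,V:(260+(U-400+.5)/10-.5,215+(V+.5)/10-.5)
print('jaw corners',m(s,*g(447,75),.026),m(s,*g(545,148),.026))
print('red ends',m(s,*g(607,193),.014),m(s,*g(655,220),.014),m(s,*g(630,207),.014))
print('blue',m(s,*g(538,330),.014),m(s,*g(577,355),.014))
for y in(-.0695,-.0675,-.064):
  print(y,[np.round(((proj(s,W(*P))-[260,215]+.5)*10-.5)+[400,0],0) for P in((.035,y+.015,.026),(0,y+.015,.026),(.035,y-.015,.026),(0,y+.015,.032),(-.022,y+.015,.014),(-.022,y+.015,.032))])
```

```text
jaw corners [ 33.3 -59.   26. ] [ -2.1 -56.   26. ]
red ends [-25.7 -66.9  14. ] [-42.  -68.5  14. ] [-33.7 -67.3  14. ]
blue [-26.8  -4.8  14. ] [-39.9  -5.   14. ]
-0.0695 [array([437.,  81.]), array([537., 147.]), array([473.,  21.]), array([546., 135.]), array([582., 212.]), array([610., 177.])]
-0.0675 [array([434.,  85.]), array([535., 151.]), array([471.,  25.]), array([543., 139.]), array([580., 216.]), array([607., 181.])]
-0.064 [array([430.,  92.]), array([531., 158.]), array([467.,  32.]), array([539., 147.]), array([576., 224.]), array([603., 188.])]
```

Emit:
play_rows(commands=[[0.02,0.15,0,0,0,0,1],[0.02,0.15,0,0,0,0,1],[0,0,0,0,0,0,1],[0,0,0,0,0,0,1]])

```text
time: 5.08
ee_pos: [0.4352, 0.0456, 0.0883]
eef_rot: [-0.66, 0.751, -0.001, -0.001]
ft_force: [-6.2, -5.2, 11.1]
width: 0.0141
```

Run:
```python
from m import *
s=r.read_state();p=s['ee_pos'];print(p,s['ft_force'],s['width'],'slope',Ti@[*p,1])
```

```text
[0.43515674 0.04558381 0.08829296] [-6.24710979 -5.21778012 11.05871746] 0.014107704089261774 slope [-0.00956483 -0.06843596  0.06436581  1.        ]
```

Emit:
play_rows(commands=[[0.02,0.2,0,0,0,0,1],[0,0,0,0,0,0,1],[0,0,0,0,0,0,1],[0,0,0,0,0,0,1],[0,0,0,0,0,0,3.5],[0,0,0,0,0,0,3.5],[0,0,0,0,0,0,3.5],[0,0,4,0,0,0,3.5],[0,0,5,0,0,0,3.5]])

```text
time: 6.2
ee_pos: [0.435, 0.0492, 0.178]
eef_rot: [-0.661, 0.751, 0.001, -0.001]
ft_force: [1.2, -0.8, -0.4]
width: 0.0346
```

Run:
```python
from m import *
s=r.read_state();p=s['ee_pos'];print(p,s['ft_force'],s['width'],'slope',Ti@[*p,1])
b=snap('side','s2')['img'];a=snap('top','t2')['img']
o=np.zeros((600,800,3),np.uint8)
o[:480,:400]=cv2.resize(a[180:228,210:250],(400,480),interpolation=cv2.INTER_CUBIC)
o[:480,400:]=cv2.resize(b[215:263,260:300],(400,480),interpolation=cv2.INTER_CUBIC)
cv2.imwrite('pics/z3.png',o[:,:,::-1])
```

```text
[0.43499172 0.04924338 0.17800027] [ 1.24269073 -0.83689822 -0.37747288] 0.03457261796679502 slope [ 0.02777266 -0.06482793  0.14593612  1.        ]
```

View pics/z3.png

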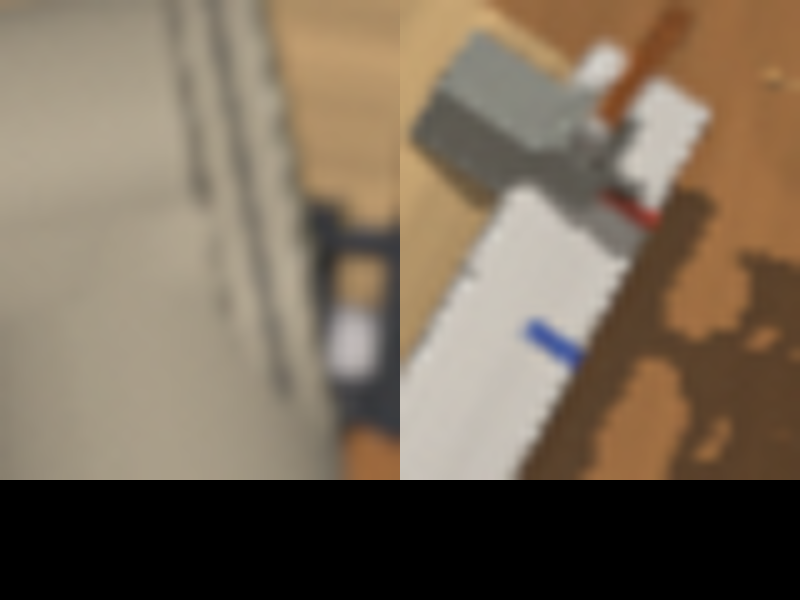

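Emit:
play_rows(commands=[[-1.6,0.1,0,0,0,0,0],[-1.6,0.1,0,0,0,0,0],[0,0,-4,0,0,0,0],[0,0,-3.5,0,0,0,0],[0,0,-1.5,0,0,0,0],[0,0,0,0,0,0,0]])

```text
time: 7.05
ee_pos: [0.4033, 0.0512, 0.0871]
eef_rot: [-0.66, 0.751, 0.001, -0.001]
ft_force: [0.4, 0.1, 0.3]
width: 0.0004
```

Run:
```python
from m import *
s=r.read_state();p=s['ee_pos'];print(p,s['ft_force'],s['width'],'slope',Ti@[*p,1],s['joint_positions'])
print('hinge',W(-.011,-.0675,.038))
```

```text
[0.40334621 0.05119623 0.087113  ] [0.38638411 0.06049294 0.26924776] 0.0004261843096489683 slope [-0.03930822 -0.0669571   0.07693343  1.        ] [ 0.40715349  0.02015743 -0.64012021  2.13197111  0.01351434  0.99507528
 -1.93897614]
hinge [0.445  0.0452 0.0638]
```

Emit:
play_rows(commands=[[0.6,-0.08,0.3,0,0,0,0],[0.7,-0.09,0,0,0,0,0],[0.7,-0.09,0,0,0,0,0],[0.7,-0.09,0,0,0,0,0],[0.7,-0.09,0,0,0,0,0],[0.7,-0.09,0,0,0,0,0],[0.8,-0.1,0,0,0,0,0],[0.8,-0.1,0,0,0,0,0],[0,0,0,0,0,0,0]])

```text
time: 8.18
ee_pos: [0.462, 0.0438, 0.0909]
eef_rot: [-0.66, 0.751, -0.0, 0.001]
ft_force: [0.0, -0.2, 0.7]
width: 0.0001
```

Emit:
play_rows(commands=[[0,0,2.4,0,0,0,0],[1.0,-0.13,0,0,0,0,0],[0,0,0,0,0,0,0],[0,0,-0.8,0,0,0,0],[0,0,-0.8,0,0,0,0],[0,0,-0.6,0,0,0,0],[0,0,-0.4,0,0,0,0],[0,0,0,0,0,0,0]])

```text
time: 9.18
ee_pos: [0.4709, 0.0426, 0.0885]
eef_rot: [-0.66, 0.751, -0.0, 0.0]
ft_force: [-0.1, 0.9, 2.3]
width: 0.0005
```

Emit:
play_rows(commands=[[0,0,-0.3,0,0,0,0],[0,0,-0.3,0,0,0,0],[0,0,0,0,0,0,0]])

```text
time: 9.55
ee_pos: [0.4724, 0.0427, 0.0857]
eef_rot: [-0.66, 0.751, -0.002, 0.001]
ft_force: [-12.5, -1.8, 38.5]
width: 0.0003
```

Emit:
play_rows(commands=[[0,0,3,0,0,0,0],[0,0,4,0,0,0,0],[0,-4,0,0,0,0,4],[-0.2,-5,0,0,0,0.01,8.5],[-0.2,-5,0,0,0,0.01,8.5],[-0.3,-5,0,0,0,0.01,8.5],[-0.3,-5,0,0,0,0.01,8.5],[-0.3,-5,0,0,0,0.005,8.5],[-0.2,-3.4,0,0,0,0,8.5],[0,0,0,0,0,0,8.5]])

```text
time: 10.8
ee_pos: [0.4545, -0.2843, 0.1519]
eef_rot: [-0.675, 0.737, 0.0, -0.0]
ft_force: [-1.1, 0.5, -0.3]
width: 0.0725
```

Run:
```python
from m import *
s=r.read_state();p=s['ee_pos'];print(p,s['ft_force'],s['width'])
b=snap('side','s3')['img'];a=snap('top','t3')['img']
o=np.zeros((600,800,3),np.uint8)
o[:480,:400]=cv2.resize(a[180:228,210:250],(400,480),interpolation=cv2.INTER_CUBIC)
o[:480,400:]=cv2.resize(b[215:263,260:300],(400,480),interpolation=cv2.INTER_CUBIC)
cv2.imwrite('pics/z4.png',o[:,:,::-1])
```

```text
[ 0.45449862 -0.28425064  0.15186822] [-1.11264604  0.51705325 -0.27190383] 0.07250428384684898
```

View pics/z4.png

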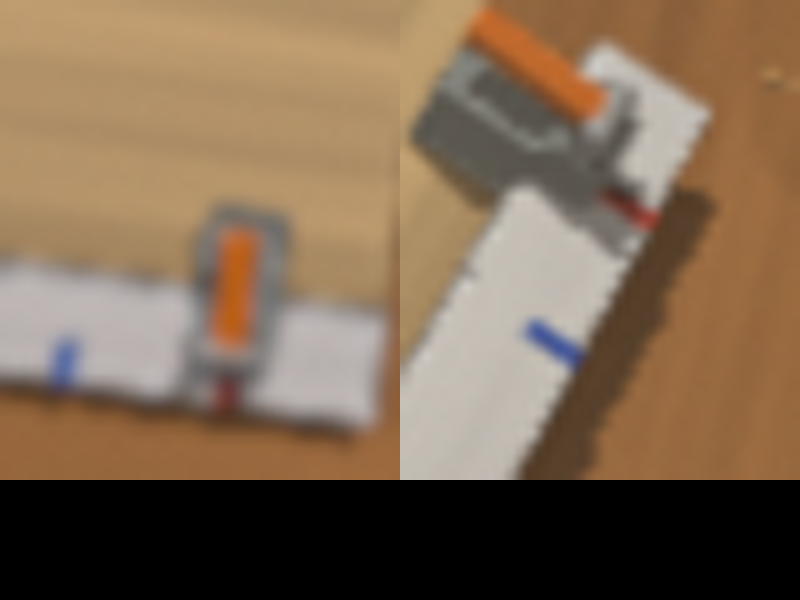

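Emit:
play_rows(commands=[[0.25,0.3,-4,0,0,0,8.7],[0,0,-4,0,0,0,8.7],[0,0,-3,0,0,0,8.7],[0,0,-2,0,0,0,8.7],[0,0,-1.5,0,0,0,8.7],[0,0,0,0,0,0,8.7],[0,0,0,0,0,0,5],[0,0,0,0,0,0,5],[0,0,0,0,0,0,5],[0,0,0,0,0,0,5],[0,0,0,0,0,0,5]], grip_force=25)

```text
time: 12.28
ee_pos: [0.4585, -0.2788, 0.008]
eef_rot: [-0.677, 0.736, -0.0, -0.0]
ft_force: [-1.7, -0.4, 5.3]
width: 0.0596
```

Run:
```python
from m import *
s=r.read_state();p=s['ee_pos'];print(p,s['ft_force'],s['width'],s['eef_rot'])
t=ld('t3');g=lambda U,V:(210+(U+.5)/10-.5,180+(V+.5)/10-.5)
print('lever',m(t,*g(240,235),.043),m(t,*g(234,345),.042),'red',m(t,*g(226,395),.014),'blue',m(t,*g(65,362),.014),'jaw',m(t,*g(203,240),.026),m(t,*g(285,240),.026))
```

```text
[ 0.45848343 -0.27875304  0.00796364] [-1.72759045 -0.43945405  5.29956283] 0.0595723940792697 [-6.77073671e-01  7.35915165e-01 -3.38299140e-04 -2.38397891e-05]
lever [ 35.4 -69.2  43. ] [ -7.6 -71.2  42. ] red [-37.6 -68.   14. ] blue [-32.7  -5.6  14. ] jaw [ 26.3 -54.3  26. ] [ 30.4 -84.8  26. ]
```

Emit:
play_rows(commands=[[0,0,2,0,0,0,5],[0,0,4,0,0,0,5],[0,0,5,0,0,-0.015,5],[0,0,5,0,0,-0.015,5],[0.5,2,0,0,0,-0.015,5],[0.9,3.7,0,0,0,0,5],[1,4,0,0,0,0,5],[1,4,0,-0.014,-0.108,0,5],[1,4,0,-0.014,-0.108,0,5],[1,4,0,-0.014,-0.108,0,5],[1,4,0,-0.014,-0.108,0,5],[1,4,0,0,0,0,5],[0.7,4,0,0,0,0,5],[0.3,2,0,0,0,0,5],[0,0,0,0,0,0,5],[0,0,0,0,0,0,5]])

```text
time: 14.28
ee_pos: [0.5418, 0.0775, 0.167]
eef_rot: [-0.645, 0.734, -0.162, 0.142]
ft_force: [-0.5, -0.3, -2.4]
width: 0.0599
```

```bash
cat >> m.py <<'E'
from scipy.spatial.transform import Rotation as Rn
def st():
    s=r.read_state();p=s['ee_pos'];R=T[:3,:3].T@Rn.from_quat(s['eef_rot']).as_matrix()
    print(p,'F slope',np.round(T[:3,:3].T@s['ft_force'],1),'w',s['width'],'TCP slope',np.round((Ti@[*p,1])[:3],4),'t',s['time'])
    # ideal tool: x=-y_s, y=-x_s? , z=-z_s
    I=np.array([[0,-1,0],[-1,0,0],[0,0,-1.]]).T
    print('rot err (slope axes)',Rn.from_matrix(R@I.T).as_rotvec(),'world turn to fix',-T[:3,:3]@Rn.from_matrix(R@I.T).as_rotvec())
E
python3 - <<'E'
from m import *
st();t=W(.09,-.022,.036);print('to hover cm',(t-r.read_state()['ee_pos'])*100, r.read_state()['joint_positions'])
b=snap('side','s4')['img'];a=snap('top','t4')['img']
o=np.zeros((600,800,3),np.uint8)
o[:480,:400]=cv2.resize(a[130:226,180:260],(400,480),interpolation=cv2.INTER_CUBIC)
o[:480,400:]=cv2.resize(b[160:280,190:290],(400,480),interpolation=cv2.INTER_CUBIC)
cv2.imwrite('pics/z5.png',o[:,:,::-1])
E
```

```text
[0.54183024 0.07748094 0.16702039] F slope [-1.4 -0.3 -2. ] w 0.059945372545277674 TCP slope [ 0.1159 -0.0231  0.0927] t 14.275
rot err (slope axes) [-9.34469798e-04  1.86169789e-03  3.76203579e-05] world turn to fix [ 0.00061647 -0.00195712  0.00036083]
to hover cm [ 0.06697649  0.10190564 -6.23203897] [ 0.47801356 -0.05175216 -0.79469869  2.0751571   0.22653474  0.72160016
 -2.16473016]
```

View pics/z5.png

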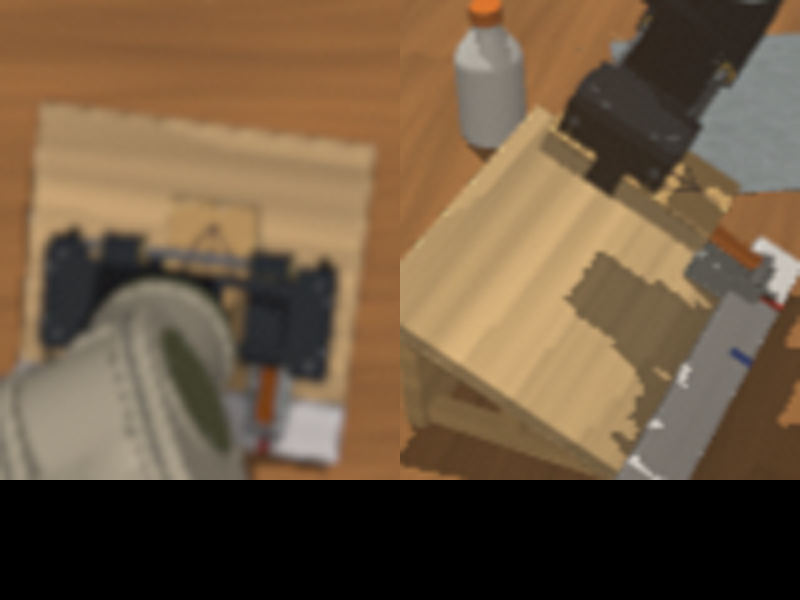

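Emit:
play_rows(commands=[[0,0.1,-2,0,0,0,5],[0.05,0,-2.5,0,0,0,5],[0,0,-1.7,0,0,0,5],[0,0,0,0,0,0,5]])

```text
time: 14.88
ee_pos: [0.5418, 0.0785, 0.1042]
eef_rot: [-0.645, 0.734, -0.162, 0.141]
ft_force: [-0.2, 0.7, -1.9]
width: 0.0596
```

Run:
```python
from m import *
t=ld('t4');g=lambda U,V:(180+(U+.5)/5-.5,130+(V+.5)/5-.5)
for p in((170,200),(258,207),(214,203)):print(m(t,*g(*p),.1087))
st();t=W(.087,-.022,.010);print('to next cm',(t-r.read_state()['ee_pos'])*100)
```

```text
[165.5   5.5 108.7]
[168.3 -55.  108.7]
[167.2 -24.7 108.7]
[0.54181169 0.07849976 0.10423319] F slope [-1.1  0.7 -1.6] w 0.059611714590764184 TCP slope [ 0.0892 -0.0221  0.0359] t 14.875
rot err (slope axes) [-1.04458016e-03  3.42354726e-03 -5.31702608e-05] world turn to fix [ 0.00047672 -0.00351392  0.00048965]
to next cm [ 0.88883095 -0.10997635 -2.44331949]
```

Emit:
play_rows(commands=[[0.3,-0.04,-0.85,0,0,0,5],[0.3,-0.04,-0.8,0,0,0,5],[0.25,-0.03,-0.7,0,0,0,5],[0,0,0,0,0,0,5]])

```text
time: 15.38
ee_pos: [0.5513, 0.0781, 0.0821]
eef_rot: [-0.645, 0.733, -0.162, 0.142]
ft_force: [-0.1, 0.5, -1.6]
width: 0.0596
```

Run:
```python
from m import *
st();print('per -z_slope mm (cm)',-T[:3,2]*.1,'per -x',-T[:3,0]*.1)
```

```text
[0.55134992 0.07811032 0.08209397] F slope [-0.8  0.5 -1.4] w 0.05961173265957136 TCP slope [ 0.0885 -0.0213  0.0118] t 15.375
rot err (slope axes) [-0.00032378  0.00098617  0.00027329] world turn to fix [ 0.00027885 -0.00103053 -0.00011085]
per -z_slope mm (cm) [ 0.04191156 -0.00542982 -0.09063078] per -x [-0.08987963  0.0116443  -0.04226183]
```

Lower along the normal in 1.5 mm steps, watching for contact.

Emit:
play_rows(commands=[[0.06,-0.01,-0.14,0,0,0,5],[0.06,-0.01,-0.14,0,0,0,5],[0.04,0,-0.09,0,0,0,5],[0,0,0,0,0,0,5]])

```text
time: 15.88
ee_pos: [0.5529, 0.0782, 0.0787]
eef_rot: [-0.645, 0.733, -0.163, 0.142]
ft_force: [-4.9, 0.4, 3.3]
width: 0.0595
```

Run:
```python
from m import *
st()
```

```text
[0.5529433  0.07816518 0.0786861 ] F slope [-3.  -0.2  5.1] w 0.05946950541324147 TCP slope [ 0.0884 -0.021   0.0081] t 15.875
rot err (slope axes) [-0.00058239  0.0004244   0.00086674] world turn to fix [ 0.00083218 -0.00053576 -0.0005394 ]
```

Emit:
play_rows(commands=[[-0.18,0,-0.085,0,0,0,5],[-0.18,0,-0.085,0,0,0,5],[-0.18,-0.03,-0.085,0,0,0,5],[0,0,0,0,0,0,5]])

```text
time: 16.38
ee_pos: [0.5479, 0.0783, 0.0764]
eef_rot: [-0.645, 0.733, -0.163, 0.143]
ft_force: [-0.2, 0.6, 6.7]
width: 0.0597
```

Run:
```python
from m import *
st()
```

```text
[0.54792108 0.07825477 0.07638004] F slope [2.5 0.6 6.2] w 0.059658121528608055 TCP slope [ 0.0829 -0.0215  0.0081] t 16.375
rot err (slope axes) [ 0.00047916 -0.00059147  0.00098637] world turn to fix [ 5.87336278e-05  5.88806618e-04 -1.09645715e-03]
```

Emit:
play_rows(commands=[[-0.14,0,-0.065,0,0,0,5],[-0.14,0.01,-0.065,0,0,0,5],[0,0,0,0,0,0,5]])

```text
time: 16.75
ee_pos: [0.5459, 0.0781, 0.0755]
eef_rot: [-0.644, 0.733, -0.163, 0.144]
ft_force: [5.2, 0.9, 2.9]
width: 0.0598
```

Run:
```python
from m import *
st()
```

```text
[0.54587383 0.07809849 0.0754936 ] F slope [5.8 1.5 0.5] w 0.059824666301821885 TCP slope [ 0.0808 -0.022   0.0081] t 16.75
rot err (slope axes) [ 7.71858184e-04 -1.76046742e-03  4.00937170e-05] world turn to fix [-0.00045075  0.00183358 -0.00036254]
```

Emit:
play_rows(commands=[[0,0,0,0,0,0,6.6],[0,0,0,0,0,0,7],[0,0,0,0,0,0,7.6],[0,0,0,0,0,0,7.6],[-0.4,0.05,0.9,0,0,0,7.6],[-0.8,0.1,1.8,0,0,0,7.6],[-1.2,0.16,2.7,0,0,0,7.6],[0,-4,4,0,0,0,7.6],[0,-6,4,0,0,0,7.6],[0,-6,0,0,0,0,7.6],[0,-6,0,0,0,0,7.6],[0,-6,0,0,0,0,7.6],[0,0,0,0,0,0,7.6]])

```text
time: 18.38
ee_pos: [0.5196, -0.1957, 0.2027]
eef_rot: [-0.642, 0.736, -0.163, 0.142]
ft_force: [0.0, 0.0, -0.7]
width: 0.0757
```

Run:
```python
from m import *
b=snap('side','s5')['img'];a=snap('top','t5')['img']
o=np.zeros((600,800,3),np.uint8)
o[:560,:400]=cv2.resize(a[170:226,214:254],(400,560),interpolation=cv2.INTER_CUBIC)
o[:560,400:]=cv2.resize(b[190:274,230:290],(400,560),interpolation=cv2.INTER_CUBIC)
cv2.imwrite('pics/z6.png',o[:,:,::-1])
```

View pics/z6.png

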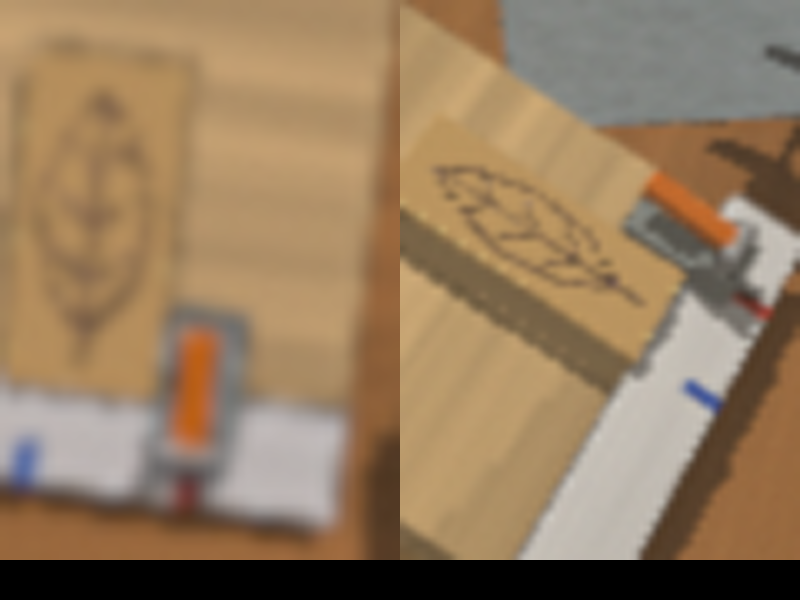

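Run:
```python
from m import *
t=ld('t5');g=lambda U,V:(214+(U+.5)/10-.5,170+(V+.5)/10-.5)
for n,p,h in(('TL',(20,45),.022),('TR',(196,60),.022),('BL',(0,382),.022),('BR',(163,392),.022),('jawL',(168,325),.026),('jawR',(248,325),.026),('red',(186,494),.014),('lever',(190,450),.042),('ledge wall',(300,405),.014)):print(n,m(t,*g(*p),h))
s=ld('s5');g=lambda U,V:(230+(U-400+.5)*60/400-.5,190+(V+.5)*.15-.5)
for n,p,h in(('BR',(684,278),.022),('BL',(640,355),.022),('jaw UL',(627,215),.026),('red',(755,305),.014)):print(n,m(s,*g(*p),h))
```

```text
TL [130.6   9.5  22. ]
TR [133.3 -55.5  22. ]
BL [ 0.5  5.6 22. ]
BR [  4.8 -56.   22. ]
jawL [ 32.4 -55.6  26. ]
jawR [ 36.3 -85.3  26. ]
red [-37.2 -68.   14. ]
lever [ -9.7 -69.9  42. ]
ledge wall [   3.9 -107.3   14. ]
BR [ -0.5 -49.1  22. ]
BL [-0.4  4.1 22. ]
jaw UL [ 35.2 -58.4  26. ]
red [-34.5 -67.7  14. ]
```

```bash
python3 -c "
from bench import r
print(r.close_job())"
```

```text
the job is handed in; nothing more can be done
None
```

I carried out all the steps and handed the job in at about 18.5 s on the robot's clock. The hand-in reports no verdict, so the result rests on my last camera checks.

- **Stop and lever:** I slid the stop along the ledge by its lever to the red mark and folded the lever until it hit its end stop. That press peaked at about 38 N on the closed fingertips. The last pictures show the lever flat over the jaw. They put the pointer about 1–2 mm from the centre of the red mark, against the 5 mm allowed.
- **Block:** I lowered it onto the slope until it touched, slid it down to the ledge (about 6 N), and then released it.

| Block check | Measured | Allowed |
|---|---|---|
| Centre up from ledge wall | about 65–67 mm | 58–71 mm |
| Centre left of jaw face | about 31 mm | 25–36 mm |
| Length off the slope's direction | about 0.02 rad | 0.1 rad |

- **Flatness:** I judged the block flat and picture up from the pictures, not from a measurement.
- **Other objects:** I kept the arm well away from the bottle, tray, spare block and brayer, but did not re-measure their positions.

**Disagreements:** The side and top cameras differ by a few millimetres on the block's right edge and the jaw. They put the block's right edge at -49 and -56 mm, and the jaw's left face at -58 and -56 mm. I went with the top view, which matched the arm's own readings. By the side view alone the block's centre would be about 36 mm from the jaw face, right at the limit.

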